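Slip the open keeper onto the leaning post

TASK

Take the brass open C-shaped keeper by its red fin and slide it sideways through its gap onto the narrow neck of the leaning post, between the wide collar and the small head, until the neck lies fully inside the C and the keeper sits squarely on the collar; then let go. The post is drawn out of its sleeve by a different, unmeasured amount each time, so find the neck by feel or sight. Do not ram the post, and leave the tape roll, jar, glue tube and two bone plates where they are.

Things in the scene. Friction and masses are not known exactly. Their poses are not given: they have to be found in the camera images.
- clip: The keeper, loose, about 60 g, lying flat at the start: an open C of 9 mm round brass bar (centreline radius 11.5 mm, inside diameter 14, gap 11.5 mm wide). Origin: centre of the C at its underside; z along its axis, up when flat; gap towards -x, red fin towards +x. The bar spans z 0 to 9 mm; centres of its round ends at x -5.2, y +-10.25 mm.
- clip_fin (a point): Where to grip the keeper: middle of its upright red fin, 30 mm from the C's centre along x and 26 mm above the underside. The fin is 20 mm long (x 20 to 40 mm from the C's centre), 10 mm thick across y (grip across this), 34 mm high (8 mm above this point). A 9 mm high web joins it to the bar.
- sleeve: Fixed grey tube of the specimen rest, leaning 0.5 rad from vertical roughly towards the robot (top to -x at yaw 0). Origin on its axis, 65 mm above the table; z up along the axis, x square to it on the uphill far side, y level. Tube ends at z 75 mm, radius 14; clamp screw sticks out to y 32 at z 58. A keeper pushed on from the uphill side, axes as the sleeve's, is held on by its weight.
- sleeve_end (a point): Upper end of the sleeve, on its axis (sleeve z 75 mm). Coaxial from here a steel post sticks out by an unknown d, 0 to 40 mm, new each time, clamped (holds up to 60 N). Along z from this point: collar radius 20 mm from 5+d to 11+d; neck radius 4.5 from 11+d to 26+d; head radius 8 from 26+d to 39+d (end). The rest has radius 9, so the keeper fits only at the neck, lying on the collar.
- stand: Fixed grey base of the specimen rest, plate 130 x 100 x 12 mm on the table with two cheeks 82 mm high that hold the sleeve. Origin: centre of the underside, straight below the sleeve's origin; the sleeve leans towards its -x.
- tape: Bystander: pale green tape roll, 67 mm across, 19 mm high; origin centre of underside.
- jar: Bystander: small jar with blue cap, 61 mm across, 59 mm high; origin centre of underside.
- glue: Bystander: white tube of adhesive, 104 x 29 x 23 mm, lying; origin centre of underside.
- plate_a: Bystander: thin brown shell plate 37 x 71 x 6 mm; origin centre of underside.
- plate_b: Bystander: thin brown shell plate 40 x 56 x 8 mm; origin centre of underside.

How it is judged:
By the outcome, as a careful person would: the job done as asked, in the order asked, and still so for the second after the job is handed in, with the robot touching nothing.
It also fails if it takes over 42 s, if anything falls off the work surface, if the arm or the gripper's body presses on something with over 40 N, if the wrist force passes 120 N, or if a joint passes its speed limit or range.

ROBOT

A 6-joint arm with a two-finger parallel gripper is mounted at the origin on the work surface; the furniture and walls round the work are solid. World frame = base frame: x ahead of the robot, y to its left, z up, the work surface at z = 0. Lengths are in mm, angles in rad, forces in N, time in s.
With the tool pointing down it reaches from about 250 to 775 mm from the base axis. Payload 8.9 kg.
Tool frame: the origin (TCP) lies on the centre line of the jaws, within the pads' length; the fingertips stand 11 mm ahead of it and the grasp point (between the pads) lies 8 mm behind it; z points along the fingers, y is the line along which they close (so a half turn about z gives the same grasp; the last joint's range is limited). The gripper opens to 85 mm and grips with 20 to 120 N. Pads are 22 mm wide; open, the fingers measure 114 mm over their backs; the gripper's body (76 mm by 85 mm) begins 54 mm behind the grasp point. The pads swing forward as they close: fully open they stand 13 mm farther back than shut.
Start: joints at [1.055, 0.291, -0.153, 1.127, 0, 1.431], TCP at [193.166, 488.171, 242.305] pointing down, gripper open.
Joint ranges: [-2.52, 2.52], [-0.91, 1.74], [-1.3, 1.37], [-1.96, 2.02], [-1.52, 1.47], [-3.14, 3.14]. Speed limits (rad/s): [2.22, 2.22, 2.79, 3.14, 3.14, 3.14].

INTERFACE

Orientations are given as a 3x3 rotation matrix whose columns are the frame's x, y, z axes.
In Python, from workcell import * gives the robot as it stands.
- The arm moves only by the tool send_rows, never from a script. Its argument "steps" is a list of rows, each a list of 7 numbers: the turn, a rotation vector about the tool's x, y, z in rad, then the shift along the tool's x, y, z in m, then the opening, from -1 (shut) to 1 (fully open). In form: [[wx, wy, wz, tx, ty, tz, claw], ...]. A call has 1 to 5 rows; each row is the pose to reach, as a shift and turn from the pose commanded when the call began, along the tool's axes at that moment; what a row does not reach only later rows make up. A row lasts 1/8 s, in which the tool goes at most 62.5 mm and 10.7 degrees, less where a joint would pass 70% of its speed; a pose out of reach is approached as far as the arm can. A call with a gripper value outside its range is refused whole. The fingers move at their own pace and stop on an object; "force" is the grip in N (left out, the last holds). Time passes only in rows, so rows that repeat a pose let the fingers close. It gives the time, the measured TCP pose, the force, the opening and the grip force at its end, in the units of the state.
- sense(): the state, without advancing time (a new reading comes with each control period).
- capture(name): name is "scene" or "top" or "wrist"; returns a dict with "image" (400x640x3 uint8, red, green, blue), "range_z" (400x640 float32, mm along the optical axis (not along the pixel's ray), 0 where there is no reading), "vfov" (degrees; the focal length in pixels is half the picture's height over the tangent of half this angle, whatever the lens; pixels are square), "cx", "cy" (the principal point, pixels), "k1" (the pictures are not rectified: a ray, as slopes to the right and down, at radius r is drawn at 1 + k1 r^2 times it, then the intrinsics apply), "R" (3x3) and "t" (3): a world point X has camera coordinates R X + t; the wrist camera has in their place "T_tool_cam" (4x4, takes a point from camera to tool coordinates, whose origin is the TCP and whose axes are the flange's). Camera axes: x right, y down, z forward; pixel columns grow to the right and rows downward; lengths in mm; the calibration is good to about 2 mm. A picture is of the moment at which its call begins: read the wrist's pose just before it.
- finish_job(): hands the job in; it is judged then, once.
Trained networks look in a picture, given as the dict that the camera call returned (one of the last four; its "shot" number tells which), for a name from the list of things; names that differ only in an ending like _2 or _b are one class to them, and where a whole thing is asked for, a point or a joint stands for the part that bears it (a point fixed in the world has none). Each returns a list of dicts, best first, with "confidence" (0 to 1); they miss things now and then, are a little off and sometimes report something else, mostly with a low value. They report only what shows in the picture. A call takes as long as a camera call.
- look_for(picture, query): "box" ([centre column, centre row, width, height] in pixels, round what is visible of it).
- pinpoint(picture, query): "point" ([row, column] in pixels: a listed point, or the origin of a listed thing).
The state is a dict: "t": time; "joints": joint angles; "dq": joint speeds; "joint_efforts": joint torques, N m; "ee_pos": TCP position; "tcp_rot": TCP orientation; "force": force on the tool from outside, world axes, zero at the start; "moment": the same for the moment, N m; "grip_width": opening from 0.0 (shut) to 1.0 (fully open); "gripper_force": force on a finger pad.
Only numpy, scipy, OpenCV 4.12 (cv2) and the standard library are available. Lean on these libraries where they do the work, as an engineer would, in place of code of your own. Each camera call takes 0.05 s, during which the arm holds its last target. There are 200 camera calls.

## Working session

There is one attempt and no reset: what is moved stays moved. The work goes in short steps, Python scripts to look and compute and a tool call to move; the robot and the scene stay as the last step left them, time stands still between calls to the robot, and variables do not carry over. Pictures are saved under pics/ and viewed, at most 10 in all, crops included, and the job is handed in when it is done.

Besides the shell and the picture viewer there is one more tool, called after "Emit:" in YAML: its name, and indented under it one key for each argument. send_rows: Moves the arm, as the interface text tells. Its arguments: {"type":"object","properties":{"steps":{"type":"array"},"force":{"type":"number"}},"required":["steps"]}

```bash
mkdir -p pics; ls
cat > h.py <<'E'
from workcell import *
import numpy as np, cv2
def K(p):
    H,W=p["image"].shape[:2]; f=H/2/np.tan(np.radians(p["vfov"])/2); return f
def slopes(p,u,v):
    f=K(p); d=np.stack([(np.asarray(u,float)-p["cx"])/f,(np.asarray(v,float)-p["cy"])/f],-1)
    s=d.copy()
    for _ in range(20):
        s=d/(1+p["k1"]*(s**2).sum(-1,keepdims=True))
    return s
def ext(p,st=None):
    "camera->world R,t"
    if "R" in p: R=np.array(p["R"]); return R.T, -R.T@np.array(p["t"])
    T=np.array(p["T_tool_cam"]); Rt=np.array(st["tcp_rot"]); return Rt@T[:3,:3], Rt@T[:3,3]+np.array(st["ee_pos"])
def ray(p,u,v,st=None):
    R,t=ext(p,st); s=slopes(p,u,v); d=np.concatenate([s,np.ones(s.shape[:-1]+(1,))],-1)
    return t, d@R.T
def cloud(p,st=None):
    H,W=p["range_z"].shape; v,u=np.mgrid[:H,:W]
    o,d=ray(p,u,v,st); X=o+d*p["range_z"][...,None]; X[p["range_z"]<=0]=np.nan; return X
def proj(p,X,st=None):
    R,t=ext(p,st); c=(np.asarray(X,float)-t)@R; s=c[...,:2]/c[...,2:]
    s=s*(1+p["k1"]*(s**2).sum(-1,keepdims=True)); return s*K(p)+[p["cx"],p["cy"]]
def tri(rays):
    A=0;b=0
    for o,d in rays:
        d=d/np.linalg.norm(d); P=np.eye(3)-np.outer(d,d); A=A+P; b=b+P@o
    return np.linalg.solve(A,b)
E
python3 - <<'E'
from h import *
np.set_printoptions(precision=1,suppress=True)
ps={}
for n in ["scene","top"]:
    p=capture(n); ps[n]=p; cv2.imwrite(f"pics/{n}0.png",p["image"][...,::-1])
    X=cloud(p); np.save(f"{n}0.npy",X)
    print(n,p["vfov"],ext(p)[1])
    for q in ["clip","clip_fin","sleeve","sleeve_end","stand","tape","jar","glue","plate_a"]:
        r=pinpoint(p,q)[:2]
        for e in r:
            i,j=e["point"]; print(q,np.round([j,i]),round(e["confidence"],2),X[int(i),int(j)])
        ps[n,q]=r
for q in ["clip","clip_fin","sleeve","sleeve_end","stand"]:
    a,b=ps["scene",q],ps["top",q]
    if a and b:
        rs=[ray(ps[n],e[0]["point"][1],e[0]["point"][0]) for n,e in (("scene",a),("top",b))]
        print(q,tri(rs))
E
```

```text
pics
scene 48.27820973939242 [ -99.3 -565.8  932.8]
clip [242. 201.] 0.47 [484.2 352.6   8.6]
clip_fin [244. 192.] 0.5 [503.8 366.2  22.2]
sleeve [409. 234.] 0.74 [ 674.3 -139.5   93.4]
sleeve [384. 213.] 0.44 [767.    7.    9.7]
sleeve_end [405. 224.] 0.57 [ 657.9 -133.8  137. ]
stand [406. 250.] 0.82 [ 670.9 -145.8   38.5]
tape [291. 241.] 0.59 [468.7 105.   22. ]
jar [327. 195.] 0.74 [683.8 172.8  26.8]
glue [332. 316.] 0.83 [ 377.2 -151.4   21.8]
plate_a [334. 231.] 0.67 [602.2  60.8   3.9]
plate_a [382. 209.] 0.61 [781.3  26.7   8.8]
top 42.06960207041999 [ 355.7   84.6 1393.7]
clip [226. 233.] 0.36 [511.  363.6  24.9]
clip_fin [228. 231.] 0.54 [517.5 363.1  14.9]
sleeve [412. 158.] 0.74 [ 692.2 -123.6   97.9]
sleeve_end [414. 170.] 0.76 [ 645.3 -116.9  163.2]
stand [412. 167.] 0.9 [ 652.8 -110.8  173.4]
tape [317. 241.] 0.82 [490.5 125.7   0.3]
jar [291. 166.] 0.94 [683.7 192.1  58.1]
glue [417. 281.] 0.91 [ 384.8 -138.5   17.3]
glue [350. 140.] 0.73 [772.   33.5   5. ]
plate_a [352. 139.] 0.78 [774.9  25.1   4.7]
clip [508.9 377.  -24.2]
clip_fin [511.3 364.2  17.7]
sleeve [ 698.8 -129.5   66.3]
sleeve_end [ 657.3 -128.   129.6]
stand [ 689.9 -136.6   14. ]
```

Run:
```python
import cv2,numpy as np
t=cv2.imread("pics/top0.png");s=cv2.imread("pics/scene0.png")
def c(im,x,y,w,h,k=None): return cv2.resize(im[y:y+h,x:x+w],(400,300),interpolation=cv2.INTER_CUBIC)
o=np.vstack([np.hstack([c(t,186,198,80,60),c(t,352,120,120,90)]),np.hstack([c(s,202,170,80,60),c(s,345,175,120,90)])])
cv2.imwrite("pics/m1.png",o)
```

```text
(no output)
```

View pics/m1.png

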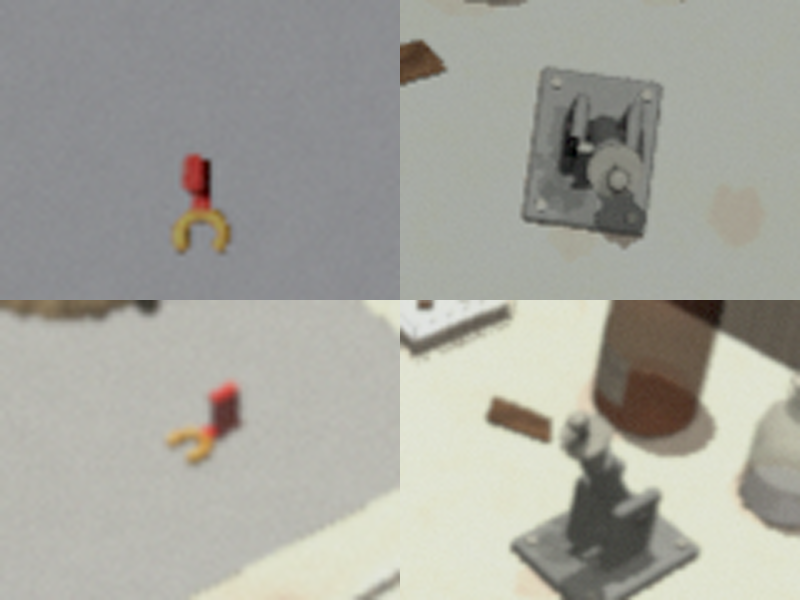

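View pics/scene0.png

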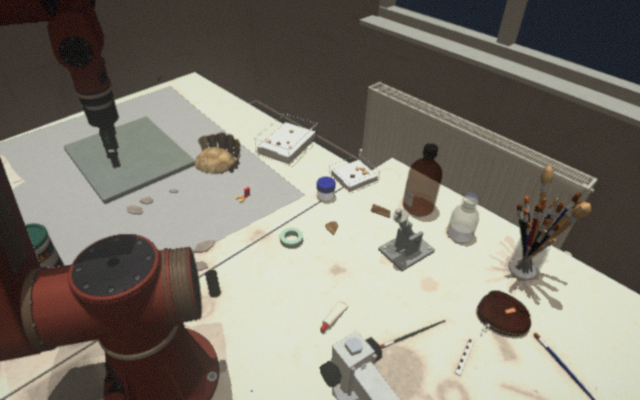

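```bash
cat >> h.py <<'E'
from scipy.spatial.transform import Rotation as Ro
def plan(R,p,st=None):
    st=st or sense(); R0=np.array(st["tcp_rot"]); p0=np.array(st["ee_pos"])
    w=Ro.from_matrix(R0.T@R).as_rotvec(); s=R0.T@(np.array(p)-p0)
    print("plan w",np.round(w,4),"shift m",np.round(s/1000,4),"rows",round(max(np.linalg.norm(s)/62.5,np.degrees(np.linalg.norm(w))/10.7),1))
    return w,s
def frame(yaw,tilt):
    "sleeve/keeper frame"
    return Ro.from_euler("zy",[yaw,-tilt]).as_matrix()
TF=np.diag([1.,-1,-1])   # tool axes in keeper frame
E
python3 - <<'E'
from h import *
np.set_printoptions(precision=3,suppress=True)
st=sense(); p=capture("wrist"); print(st["tcp_rot"],p["T_tool_cam"],p["vfov"],st["t"],st["grip_width"],st["force"])
t=capture("top")
def z(u,v,h):
    o,d=ray(t,u,v); return o+d*(h-o[2])/d[2]
C=z(226.4,244.4,5);F=z(225.4,232.4,26); print(C,F,np.arctan2(*(F-C)[1::-1]), np.hypot(*(F-C)[:2]))
# stand plate corners at z 12
cs=[z(352+x*.3,120+y*.3,12) for x,y in [(543,68),(662,83),(643,235),(525,218)]]
print(np.array(cs),np.mean(cs,0)); a=(cs[0]+cs[1]-cs[2]-cs[3])/2; print(a,np.arctan2(a[1],a[0]))
X=np.load("scene0.npy")
for c in [(422,190),(424,155)]: print(X[c[1],c[0]])
E
```

```text
[[-0.93   0.368 -0.   ]
 [ 0.368  0.93   0.   ]
 [ 0.     0.    -1.   ]] [[   0.      -0.963   -0.269   69.531]
 [   1.       0.      -0.001   -0.485]
 [   0.001   -0.269    0.963 -130.47 ]
 [   0.       0.       0.       1.   ]] 68.15960073076567 1.0 1.0018346608658142 [ 0.034 -0.483  0.285]
[482.545 365.761   5.   ] [512.474 364.994  26.   ] -0.025608040618333085 29.938754733452722
[[ 761.547 -420.324   12.   ]
 [ 747.896 -516.579   12.   ]
 [ 621.183 -491.376   12.   ]
 [ 635.982 -397.404   12.   ]] [ 691.652 -456.421   12.   ]
[126.139 -24.062   0.   ] -0.18849454949891709
[838.697 -63.968 104.584]
[862.621 -33.12  202.543]
```

```bash
sed -i 's/TF=.*/TF=np.diag([-1.,1,-1])   # tool axes in keeper frame/' h.py
python3 - <<'E'
from h import *
plan(frame(-0.03,0)@TF,[512,365,140])
t=capture("top")
def z(u,v,h):
    o,d=ray(t,u,v); return o+d*(h-o[2])/d[2]
cs=[z(352+(x-400)*.3,120+y*.3,12) for x,y in [(543,68),(662,83),(643,235),(525,218)]]
print(np.mean(cs,0)); a=(cs[0]+cs[1]-cs[2]-cs[3])/2; b=(cs[0]+cs[3]-cs[1]-cs[2])/2;print(a,b,np.arctan2(a[1],a[0]),np.arctan2(-b[0],b[1]))
E
```

```text
plan w [-1.000e-04  0.000e+00 -3.469e-01] shift m [-0.3418  0.0028  0.1023] rows 5.7
[ 694.55578907 -131.22759515   12.        ]
[126.55023718 -19.29444281   0.        ] [14.27789773 96.17245106  0.        ] -0.15129952747464498 -0.14738487602332884
```

Emit:
send_rows:
  steps:
    - [0,0,-0.347,-0.342,0.003,0.05,1]
    - [0,0,-0.347,-0.342,0.003,0.05,1]
    - [0,0,-0.347,-0.342,0.003,0.05,1]
    - [0,0,-0.347,-0.342,0.003,0.1,1]
    - [0,0,-0.347,-0.342,0.003,0.1,1]

```text
t: 1.78
ee_pos: [466.4, 382.9, 164.8]
tcp_rot: [[-1.0, 0.03, 0.001], [0.03, 1.0, 0.001], [-0.001, 0.001, -1.0]]
force: [0.2, 0.3, -0.4]
grip_width: 0.999
gripper_force: 0.0
```

Emit:
send_rows:
  steps:
    - [0,0,0,-0.032,0,0.01,1]
    - [0,0,0,-0.032,0,0.01,1]
    - [0,0,0,-0.032,0,0.01,1]

```text
t: 2.15
ee_pos: [495.8, 382.8, 155.3]
tcp_rot: [[-1.0, 0.03, -0.001], [0.03, 1.0, -0.0], [0.001, -0.0, -1.0]]
force: [-0.1, 0.1, -0.6]
grip_width: 0.998
gripper_force: 0.0
```

```bash
cat > look.py <<'E'
from h import *
import sys
np.set_printoptions(precision=2,suppress=True)
st=sense(); p=capture("wrist"); n=sys.argv[1]
cv2.imwrite(f"pics/{n}.png",p["image"][...,::-1]); X=cloud(p,st); np.save(n+".npy",X)
import pickle; pickle.dump((dict(st),{k:v for k,v in p.items()}),open(n+".pkl","wb"))
print(st["t"],st["ee_pos"],st["force"]); print(np.array(st["tcp_rot"]))
for q in sys.argv[2:]:
    for e in pinpoint(p,q)[:2]:
        i,j=e["point"]; print(q,np.round([j,i],1),round(e["confidence"],2),X[int(i),int(j)])
E
python3 look.py w1 clip clip_fin
```

```text
2.15 [495.85 382.78 155.34] [-0.08  0.11 -0.63]
[[-1.    0.03 -0.  ]
 [ 0.03  1.   -0.  ]
 [ 0.   -0.   -1.  ]]
clip [299.9 176.7] 0.58 [482.05 363.77  -1.15]
clip_fin [300.9 212.6] 0.77 [508.07 365.68  33.7 ]
```

View pics/w1.png

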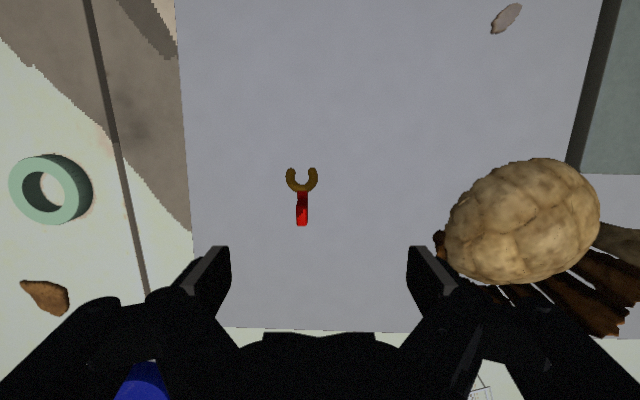

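```bash
cat > clip.py <<'E'
from h import *
import sys,pickle
np.set_printoptions(precision=2,suppress=True)
st,p=pickle.load(open(sys.argv[1]+".pkl","rb")); X=np.load(sys.argv[1]+".npy")
im=cv2.cvtColor(p["image"],cv2.COLOR_RGB2HSV); h,s,v=[im[...,i].astype(int) for i in range(3)]
roi=np.zeros(h.shape,bool); roi[140:240,260:345]=1
red=roi&((h<6)|(h>174))&(s>150); br=roi&(h>12)&(h<30)&(s>100)
top=X[red&(X[...,2]>30)]; print("fin top",len(top),top.min(0),top.max(0),np.median(top,0))
c=top[:,:2].mean(0);u=np.linalg.svd(top[:,:2]-c)[2][0]; u*=np.sign(u[0]); print("c",c,"yaw",np.arctan2(u[1],u[0]))
B=X[br&(X[...,2]>3)]; print("brass",len(B),B.min(0),B.max(0)); 
from scipy.optimize import least_squares
r=least_squares(lambda q:np.hypot(B[:,0]-q[0],B[:,1]-q[1])-11.5,B[:,:2].mean(0),loss="soft_l1").x
print("C",r,"yaw",np.arctan2(*(c-r)[::-1]),np.hypot(*(c-r)))
E
python3 clip.py w1
```

```text
fin top 221 [501.55 361.58  30.16] [521.26 371.13  33.97] [511.04 366.48  32.38]
c [511.15 366.45] yaw 0.007004033632172557
brass 439 [472.68 350.69   3.25] [495.72 381.63   9.56]
C [481.41 366.57] yaw -0.003723815197705094 29.73698413699568
```

```bash
python3 -c "
from h import *
plan(frame(0,0)@TF,[511.2,366.4,18])"
```

```text
plan w [ 0.0004  0.0005 -0.0286] shift m [-0.016  -0.0165  0.138 ] rows 2.2
```

Emit:
send_rows:
  steps:
    - [0,0,-0.03,-0.0155,-0.0165,0.06,0.4]
    - [0,0,-0.03,-0.0155,-0.0165,0.1,0.4]
    - [0,0,-0.03,-0.0155,-0.0165,0.125,0.4]
    - [0,0,-0.03,-0.0155,-0.0165,0.137,0.4]
    - [0,0,-0.03,-0.0155,-0.0165,0.137,0.4]
  force: 60

```text
t: 2.92
ee_pos: [511.0, 366.0, 18.4]
tcp_rot: [[-1.0, -0.001, -0.0], [-0.001, 1.0, -0.0], [0.0, -0.0, -1.0]]
force: [0.7, 0.1, 0.4]
grip_width: 0.699
gripper_force: 0.0
```

Emit:
send_rows:
  steps:
    - [0,0,0,0,0,0,-1]
    - [0,0,0,0,0,0,-1]
    - [0,0,0,0,0,0,-1]
    - [0,0,0,0,0,0,-1]
    - [0,0,0,0,0,0,-1]
  force: 60

```text
t: 3.55
ee_pos: [512.0, 366.1, 19.3]
tcp_rot: [[-1.0, -0.0, 0.001], [-0.0, 1.0, 0.001], [-0.001, 0.001, -1.0]]
force: [-1.5, -0.3, 6.2]
grip_width: 0.102
gripper_force: 58.9
```

Emit:
send_rows:
  steps:
    - [0,0,0,0,0,0,-1]
    - [0,0,0,0,0,-0.05,-1]
    - [0,0,0,0,0,-0.11,-1]
    - [0,0,0,0,0,-0.16,-1]
    - [0,0,0,0,0,-0.2,-1]

```text
t: 4.18
ee_pos: [511.7, 365.8, 220.8]
tcp_rot: [[-1.0, -0.0, 0.002], [-0.0, 1.0, 0.001], [-0.002, 0.001, -1.0]]
force: [1.6, 0.3, -0.8]
grip_width: 0.101
gripper_force: 58.6
```

```bash
python3 look.py w2 clip clip_fin
```

```text
4.175 [511.7  365.84 220.85] [ 1.59  0.28 -0.85]
[[-1. -0.  0.]
 [-0.  1.  0.]
 [-0.  0. -1.]]
clip [319.8 195.8] 0.9 [535.76 366.54  -1.63]
```

View pics/w2.png

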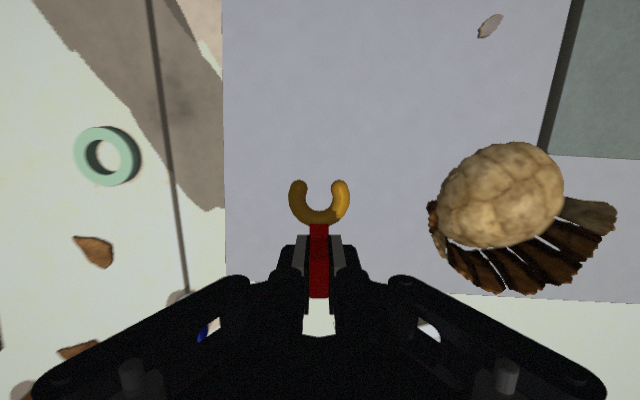

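Run:
```python
from h import *
import pickle
from scipy.optimize import least_squares
np.set_printoptions(precision=2,suppress=True)
st,p=pickle.load(open("w2.pkl","rb")); X=np.load("w2.npy")
im=cv2.cvtColor(p["image"],cv2.COLOR_RGB2HSV); h,s,v=[im[...,i].astype(int) for i in range(3)]
roi=np.zeros(h.shape,bool); roi[170:230,280:360]=1
R=np.array(st["tcp_rot"]); L=(X-np.array(st["ee_pos"]))@R
m=roi&(h>12)&(h<32)&(s>100)&(L[...,2]<40); B=L[m]
print(len(B),B.min(0),B.max(0),np.percentile(B[:,2],[5,20,50,90]))
# torus fit: centre (x,y), mid-plane z
f=lambda q:np.hypot(np.hypot(B[:,0]-q[0],B[:,1]-q[1])-11.5,B[:,2]-q[2])-4.5
for r0 in [[30,0,14]]:
    r=least_squares(f,r0,loss="soft_l1"); print("C centre mid tool",r.x,r.cost)
g=lambda q:np.hypot(np.hypot(B[:,0]-q[0],B[:,1]-q[1])-11.5,B[:,2]-q[2]-q[3]*(B[:,0]-30)-q[4]*B[:,1])-4.5
print(least_squares(g,[30,0,14,0,0],loss="soft_l1").x)
red=((h<6)|(h>174))&(s>150); red[:220]=0; red[300:]=0; red[:,:300]=0; red[:,340:]=0
F=L[red]; F=F[F[:,2]<20]; print("fin",len(F),np.percentile(F,[3,50,97],axis=0))
T=np.load("top0.npy")
for vv in range(166,182,2): print(vv,[tuple(np.round(T[vv,uu]).astype(int)) for uu in (412,415,417,419,422)])
c=frame(-0.15,0.5); e=np.array([694.5,-131.2,65])+75*c[:,2]
print("axis",c[:,2],"end",e)
# standoff: keeper underside centre at +35 x, +110 z from end
tgt=e+c@np.array([35,0,120.]); 
plan(c@TF, tgt+c@(np.array([30,0,18])),st)
S=frame(-.15,.5)@TF; print(S)
```

```text
1601 [ 15.56 -15.63   9.97] [39.42 15.59 16.53] [10.88 11.49 12.24 13.92]
C centre mid tool [29.72  0.01 16.08] 266.9107995497968
[29.75  0.02 16.15  0.02  0.  ]
fin 1428 [[ -8.21  -4.33 -14.23]
 [  8.29  -0.27 -12.41]
 [ 15.65   4.2   12.08]]
166 [(np.int64(653), np.int64(-111), np.int64(173)), (np.int64(654), np.int64(-119), np.int64(169)), (np.int64(654), np.int64(-123), np.int64(170)), (np.int64(653), np.int64(-128), np.int64(171)), (np.int64(653), np.int64(-135), np.int64(173))]
168 [(np.int64(648), np.int64(-111), np.int64(171)), (np.int64(648), np.int64(-118), np.int64(171)), (np.int64(649), np.int64(-123), np.int64(168)), (np.int64(648), np.int64(-128), np.int64(172)), (np.int64(649), np.int64(-135), np.int64(169))]
170 [(np.int64(644), np.int64(-111), np.int64(167)), (np.int64(645), np.int64(-119), np.int64(165)), (np.int64(640), np.int64(-121), np.int64(184)), (np.int64(645), np.int64(-129), np.int64(165)), (np.int64(644), np.int64(-135), np.int64(170))]
172 [(np.int64(640), np.int64(-112), np.int64(166)), (np.int64(635), np.int64(-115), np.int64(188)), (np.int64(633), np.i
[... 579 characters left out ...]
), np.int64(-137), np.int64(159))]
178 [(np.int64(627), np.int64(-112), np.int64(158)), (np.int64(628), np.int64(-120), np.int64(153)), (np.int64(628), np.int64(-125), np.int64(153)), (np.int64(627), np.int64(-129), np.int64(157)), (np.int64(659), np.int64(-163), np.int64(8))]
180 [(np.int64(653), np.int64(-135), np.int64(13)), (np.int64(652), np.int64(-143), np.int64(16)), (np.int64(653), np.int64(-149), np.int64(12)), (np.int64(653), np.int64(-154), np.int64(14)), (np.int64(652), np.int64(-162), np.int64(14))]
axis [-0.48  0.    0.88] end [ 658.54 -131.2   130.82]
plan w [-0.04 -0.5   0.15] shift m [-0.14 -0.51 -0.06] rows 8.5
[[-0.87  0.13  0.48]
 [ 0.15  0.99 -0.  ]
 [-0.47  0.07 -0.88]]
```

```bash
sed -i 's/"zy",\[yaw/"ZY",[yaw/' h.py
python3 - <<'E'
from h import *
c=frame(-0.15,0.5); e=np.array([694.5,-131.2,65])+75*c[:,2]
tgt=e+c@np.array([35,0,120.]);P=tgt+c@(np.array([30,0,20])); print(e,tgt,P)
plan(c@TF,P)
plan(frame(0,0)@TF,P)
E
```

```text
[ 658.94684201 -125.82666571  130.81869214] [ 632.43227816 -121.81938133  252.90849342] [ 648.9832837  -124.32082116  284.84291082]
plan w [ 0.0399 -0.4953  0.1464] shift m [-0.1365 -0.4906 -0.0646] rows 8.2
plan w [0.0022 0.0039 0.0002] shift m [-0.1365 -0.4906 -0.0646] rows 8.2
```

Emit:
send_rows:
  steps:
    - [0.01,-0.12,0.04,-0.03,-0.06,-0.065,-1]
    - [0.02,-0.25,0.07,-0.06,-0.12,-0.065,-1]
    - [0.03,-0.37,0.11,-0.09,-0.18,-0.065,-1]
    - [0.04,-0.495,0.146,-0.11,-0.24,-0.065,-1]
    - [0.04,-0.495,0.146,-0.136,-0.3,-0.065,-1]

```text
t: 4.95
ee_pos: [629.5, 98.3, 279.2]
tcp_rot: [[-0.872, 0.148, 0.466], [0.128, 0.989, -0.074], [-0.472, -0.005, -0.882]]
force: [0.9, 0.8, -0.2]
grip_width: 0.103
gripper_force: 58.8
```

Run:
```python
from h import *
st=sense(); print(st["ee_pos"],st["joints"])
plan(frame(-.15,.5)@TF,[649,-124.3,284.8])
```

```text
[629.48125617  98.30774198 279.16020255] [ 0.0992438   0.14659008 -0.37763001  0.56853036 -0.11992174  0.21720881]
plan w [-0.0033 -0.0083  0.0036] shift m [-0.0482 -0.2173  0.0206] rows 3.6
```

Emit:
send_rows:
  steps:
    - [0,0,0,-0.012,-0.055,0.005,-1]
    - [0,0,0,-0.024,-0.11,0.01,-1]
    - [0,0,0,-0.036,-0.165,0.015,-1]
    - [0,0,0,-0.048,-0.217,0.02,-1]
    - [0,0,0,-0.048,-0.217,0.02,-1]

```text
t: 5.58
ee_pos: [651.5, -126.4, 287.2]
tcp_rot: [[-0.87, 0.154, 0.468], [0.134, 0.988, -0.076], [-0.474, -0.003, -0.88]]
force: [-0.3, -0.5, -1.3]
grip_width: 0.104
gripper_force: 58.9
```

Emit:
send_rows:
  steps:
    - [0,0,0,0,0,0,-1]
    - [0,0,0,0,0,0,-1]

```text
t: 5.82
ee_pos: [651.8, -121.2, 288.2]
tcp_rot: [[-0.87, 0.148, 0.47], [0.129, 0.989, -0.072], [-0.475, -0.002, -0.88]]
force: [0.3, 0.1, -0.3]
grip_width: 0.104
gripper_force: 58.9
```

```bash
python3 look.py w3 clip sleeve_end sleeve stand
```

```text
5.825 [ 651.83 -121.22  288.2 ] [ 0.27  0.12 -0.33]
[[-0.87  0.15  0.47]
 [ 0.13  0.99 -0.07]
 [-0.48 -0.   -0.88]]
clip [318.  194.4] 0.57 [ 873.01 -156.12   -2.82]
clip [583.5  60.2] 0.51 [685.11 169.22  29.19]
sleeve [317.3 118.2] 0.61 [ 627.1  -119.09  188.68]
stand [314.8  97. ] 0.97 [ 626.95 -121.58  156.27]
```

View pics/w3.png

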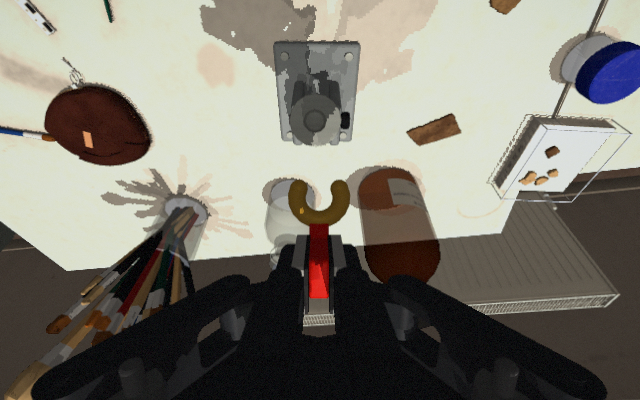

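```bash
cat > post.py <<'E'
from h import *
import sys,pickle
from scipy.optimize import least_squares
np.set_printoptions(precision=2,suppress=True)
n=sys.argv[1]; st,p=pickle.load(open(n+".pkl","rb")); X=np.load(n+".npy")
R=np.array(st["tcp_rot"]); pos=np.array(st["ee_pos"])
c=frame(-0.15,.5); e=np.array([658.9,-125.8,130.8])
S=(X-e)@c   # approx sleeve coords at end
m=np.isfinite(S[...,2])&(np.hypot(S[...,0],S[...,1])<30)
Z=S[m][:,2]; hh,b=np.histogram(Z,np.arange(20,90,1.)); print({int(k):int(v) for k,v in zip(b,hh) if v>3})
def plane(P):
    q=P.mean(0)
    for _ in range(4):
        nrm=np.linalg.svd(P-q)[2][2]; r=(P-q)@nrm; P=P[abs(r)<1.5]; q=P.mean(0)
    return nrm*np.sign(nrm[2]),q,P
def circ(P,R,lo=90):
    r=least_squares(lambda q:np.maximum(np.hypot(P[:,0]-q[0],P[:,1]-q[1])-R,0)*5+0.0*q[0],np.median(P[:,:2],0)).x
    return r,(P[:,:2].min(0)+P[:,:2].max(0))/2,np.ptp(P[:,:2],axis=0)
for nm,sel in (("head",(S[...,2]>float(sys.argv[2]))),("collar",(S[...,2]>float(sys.argv[3]))&(S[...,2]<float(sys.argv[4])))):
    P=S[m&sel]; nrm,q,P2=plane(P); print(nm,len(P2),"normal",nrm,"world",c@nrm,"med z",np.median(P2[:,2]),"bbox centre",circ(P2,20)[1:])
E
python3 post.py w3 60 32 46
```

```text
{35: 7, 36: 156, 37: 750, 38: 676, 39: 75, 61: 12, 62: 50, 63: 64, 64: 106, 65: 135, 66: 39, 67: 5}
head 108 normal [-0.62  0.12  0.78] world [-0.89  0.26  0.39] med z 65.15924415729117 bbox centre (array([0.92, 0.15]), array([ 7.22, 14.46]))
collar 1625 normal [0.01 0.   1.  ] world [-0.47  0.07  0.88] med z 37.92511627418355 bbox centre (array([0.79, 0.14]), array([38.15, 38.76]))
```

```bash
cat > go.py <<'E'
from h import *
import sys
x,y,z=map(float,sys.argv[1:4]); c=frame(-.15,.5); e=np.array([658.9,-125.8,130.8])
st=sense(); k=(np.array(st["ee_pos"])-e)@c-[29.7,0,20]; print("keeper now at",np.round(k,2),"F sleeve",np.round(c.T@np.array(st["force"]),1))
plan(c@TF,e+c@np.array([x+29.7,y,z+20]),st)
E
python3 go.py 31 0.1 41
```

```text
keeper now at [ 39.83   2.96 122.21] F sleeve [-1.6 -0.9 -1. ]
plan w [-0.0018 -0.0038  0.0027] shift m [ 0.0085 -0.0027  0.0813] rows 1.3
```

Emit:
send_rows:
  steps:
    - [0,-0.004,0.003,0,-0.003,0.03,-1]
    - [0,-0.004,0.003,0,-0.003,0.055,-1]
    - [0,-0.004,0.003,0,-0.003,0.072,-1]
    - [0,-0.004,0.003,0.005,-0.003,0.081,-1]
    - [0,-0.004,0.003,0.0085,-0.003,0.081,-1]

```text
t: 6.7
ee_pos: [681.9, -130.2, 213.0]
tcp_rot: [[-0.868, 0.151, 0.473], [0.132, 0.988, -0.074], [-0.479, -0.001, -0.878]]
force: [-0.6, 0.4, -0.5]
grip_width: 0.105
gripper_force: 58.9
```

Emit:
send_rows:
  steps:
    - [0,0,0,0,0,0,-1]
    - [0,0,0,0,0,0,-1]

```text
t: 6.95
ee_pos: [682.7, -130.6, 214.6]
tcp_rot: [[-0.867, 0.152, 0.475], [0.132, 0.988, -0.074], [-0.481, -0.002, -0.877]]
force: [-0.2, -0.1, -1.4]
grip_width: 0.109
gripper_force: 58.9
```

```bash
python3 look.py w4; python3 go.py 31 0.1 41; python3 post.py w4 60 32 46
python3 - <<'E'
import cv2
im=cv2.imread("pics/w4.png")[80:260,220:420]; cv2.imwrite("pics/w4c.png",cv2.resize(im,None,fx=3,fy=3,interpolation=cv2.INTER_CUBIC))
E
```

```text
6.95 [ 682.69 -130.61  214.63] [-0.21 -0.07 -1.42]
[[-0.87  0.15  0.47]
 [ 0.13  0.99 -0.07]
 [-0.48 -0.   -0.88]]
keeper now at [31.79 -1.21 41.87] F sleeve [ 0.6 -0.1 -0.8]
plan w [-0.0026  0.0015 -0.0012] shift m [0.0008 0.0013 0.0009] rows 0.0
{35: 11, 36: 317, 37: 1749, 38: 1361, 39: 152, 40: 5, 46: 17, 47: 40, 48: 66, 49: 87, 50: 145, 51: 60, 52: 5, 60: 5, 61: 47, 62: 106, 63: 158, 64: 292, 65: 319, 66: 53}
head 716 normal [-0.03  0.02  1.  ] world [-0.5   0.09  0.86] med z 64.84747780578877 bbox centre (array([0.81, 0.57]), array([14.29, 14.66]))
collar 3513 normal [0.01 0.   1.  ] world [-0.47  0.07  0.88] med z 37.881152351689046 bbox centre (array([1.09, 0.08]), array([39.09, 39.72]))
```

View pics/w4c.png

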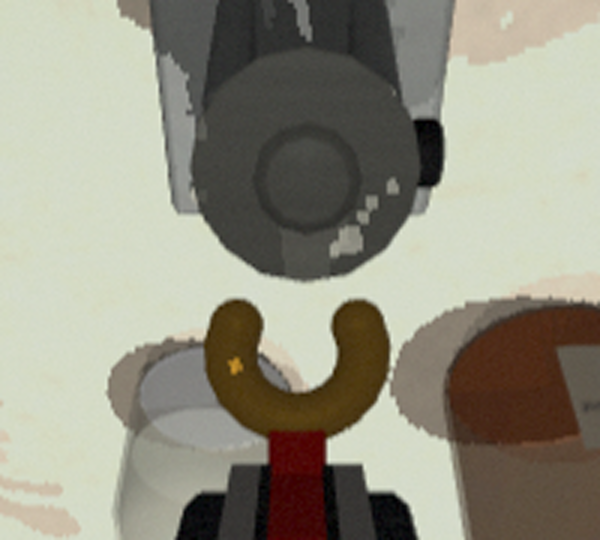

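```bash
cat > both.py <<'E'
from h import *
import sys,pickle
from scipy.optimize import least_squares
np.set_printoptions(precision=2,suppress=True)
n=sys.argv[1]; st,p=pickle.load(open(n+".pkl","rb")); X=np.load(n+".npy")
c=frame(-0.15,.5); e=np.array([658.9,-125.8,130.8]); S=(X-e)@c
im=cv2.cvtColor(p["image"],cv2.COLOR_RGB2HSV); h,s,v=[im[...,i].astype(int) for i in range(3)]
k=(np.array(st["ee_pos"])-e)@c-[29.7,0,20]
m=(h>10)&(h<34)&(s>90)&(np.linalg.norm(S-k,axis=-1)<25)&(S[...,2]>k[2]+1); B=S[m]
r=least_squares(lambda q:np.hypot(np.hypot(B[:,0]-q[0],B[:,1]-q[1])-11.5,B[:,2]-q[2]-4.5-q[3]*(B[:,0]-q[0])-q[4]*(B[:,1]-q[1]))-4.5,[*k,0,0],loss="soft_l1").x
print("keeper kin",k,"torus",r,len(B), "y minmax mid",B[:,1].min(),B[:,1].max(),np.percentile(B[:,1],[1,99]).mean())
# edges of grey discs: column centre per row from range mask
for nm,lo,hi,z in (("collar",35,41,37.9),("head",60,70,65.3)):
    M=((S[...,2]>lo)&(S[...,2]<hi)&(np.hypot(S[...,0],S[...,1])<25)).astype(np.uint8)
    ct=max(cv2.findContours(M,cv2.RETR_EXTERNAL,cv2.CHAIN_APPROX_NONE)[0],key=cv2.contourArea)[:,0,:]
    o,d=ray(p,ct[:,0],ct[:,1],st); o=(o-e)@c; d=d@c; P=o+d*((z-o[2])/d[:,2])[:,None]
    q=least_squares(lambda q:np.hypot(P[:,0]-q[0],P[:,1]-q[1])-q[2],[0,0,15],loss="soft_l1").x; print(nm,q)
E
python3 both.py w4; python3 both.py w3
```

```text
keeper kin [31.76 -1.2  41.95] torus [31.22 -1.37 41.98  0.03  0.  ] 1627 y minmax mid -17.151852055664882 14.00649646557853 -1.4408568801524426
collar [ 0.92  0.06 19.25]
head [0.78 0.12 7.28]
keeper kin [ 39.03   3.47 121.81] torus [ 38.49   3.19 121.97   0.02  -0.  ] 1639 y minmax mid -12.41566911141981 18.763420585526593 3.1281366302563667
collar [ 0.96  0.06 19.17]
head [1.3  0.19 7.37]
```

Emit:
send_rows:
  steps:
    - [0,0,0,0.002,0.0015,0.001,-1]
    - [0,0,0,0.007,0.0015,0.001,-1]
    - [0,0,0,0.012,0.0015,0.001,-1]
    - [0,0,0,0.012,0.0015,0.001,-1]
    - [0,0,0,0.012,0.0015,0.001,-1]

```text
t: 7.62
ee_pos: [672.8, -127.5, 207.1]
tcp_rot: [[-0.867, 0.152, 0.474], [0.132, 0.988, -0.074], [-0.48, -0.002, -0.877]]
force: [0.2, 0.0, -1.1]
grip_width: 0.105
gripper_force: 58.9
```

```bash
python3 look.py w5; python3 both.py w5; python3 go.py 10 0.3 41
```

```text
7.625 [ 672.83 -127.55  207.12] [ 0.2   0.02 -1.07]
[[-0.87  0.15  0.47]
 [ 0.13  0.99 -0.07]
 [-0.48 -0.   -0.88]]
keeper kin [19.2   0.36 40.24] torus [18.71  0.21 40.29  0.02 -0.  ] 1647 y minmax mid -15.427296604273932 15.530344741459583 0.11370687184839934
collar [ 0.24  0.08 18.87]
head [0.21 0.18 7.44]
keeper now at [19.32  0.36 40.25] F sleeve [ 0.4 -0.8 -0.5]
plan w [-0.0025  0.0006 -0.0013] shift m [ 0.0093 -0.0001 -0.0008] rows 0.1
```

Emit:
send_rows:
  steps:
    - [0,0,0,0.003,0,-0.0005,-1]
    - [0,0,0,0.006,0,-0.0005,-1]
    - [0,0,0,0.009,0,-0.0005,-1]
    - [0,0,0,0.011,0,-0.0005,-1]

```text
t: 8.18
ee_pos: [662.7, -125.9, 202.0]
tcp_rot: [[-0.867, 0.152, 0.474], [0.132, 0.988, -0.074], [-0.479, -0.001, -0.878]]
force: [0.5, -0.6, -1.5]
grip_width: 0.103
gripper_force: 58.9
```

```bash
python3 go.py 0.5 0.3 41
```

```text
keeper now at [ 7.79  0.43 40.7 ] F sleeve [-0.2 -0.5 -1.7]
plan w [-0.0024  0.0001 -0.0013] shift m [ 0.0073 -0.0001 -0.0003] rows 0.1
```

Emit:
send_rows:
  steps:
    - [0,0,0,0.002,0,0,-1]
    - [0,0,0,0.004,0,0,-1]
    - [0,0,0,0.006,0,0,-1]
    - [0,0,0,0.0075,0,0,-1]
    - [0,0,0,0.0075,0,0,-1]

```text
t: 8.8
ee_pos: [656.3, -125.0, 198.5]
tcp_rot: [[-0.868, 0.152, 0.474], [0.132, 0.988, -0.074], [-0.479, -0.001, -0.878]]
force: [-0.1, 0.8, -0.5]
grip_width: 0.105
gripper_force: 58.9
```

```bash
python3 look.py w6; python3 both.py w6; python3 go.py 0.5 0.3 38
python3 - <<'E'
import cv2
im=cv2.imread("pics/w6.png")[80:260,220:420]; cv2.imwrite("pics/w6c.png",cv2.resize(im,None,fx=3,fy=3,interpolation=cv2.INTER_CUBIC))
E
```

```text
8.8 [ 656.34 -124.98  198.45] [-0.11  0.78 -0.53]
[[-0.87  0.15  0.47]
 [ 0.13  0.99 -0.07]
 [-0.48 -0.   -0.88]]
keeper kin [ 0.41  0.43 40.64] torus [-0.63  0.26 40.73  0.05 -0.  ] 1191 y minmax mid -15.467819297594172 15.819061863846532 0.34365271444408574
collar [ 1.24  0.07 18.25]
head [-0.44  0.18  7.48]
keeper now at [ 0.59  0.44 40.7 ] F sleeve [-0.5 -0.4 -0.8]
plan w [-0.0024  0.0003 -0.0013] shift m [ 0.0001 -0.0001  0.0027] rows 0.0
```

View pics/w6c.png

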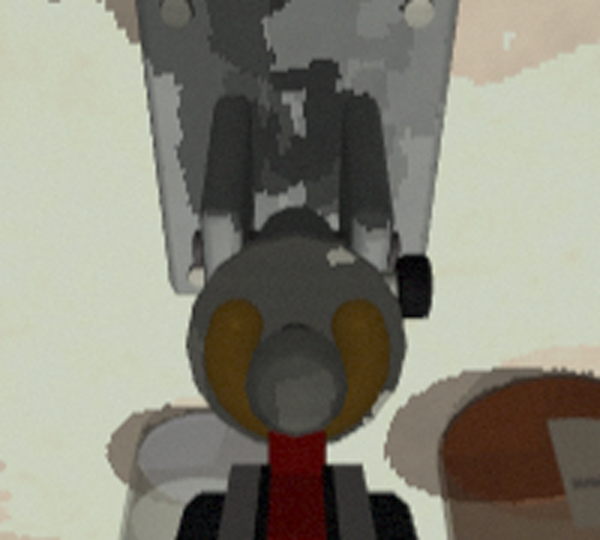

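Emit:
send_rows:
  steps:
    - [0,0,0,0,0,0.001,-1]
    - [0,0,0,0,0,0.002,-1]
    - [0,0,0,0,0,0.0025,-1]
    - [0,0,0,0,0,0.0025,-1]

```text
t: 9.35
ee_pos: [657.6, -125.2, 196.3]
tcp_rot: [[-0.868, 0.152, 0.474], [0.132, 0.988, -0.074], [-0.479, -0.001, -0.878]]
force: [0.2, 0.0, -0.6]
grip_width: 0.104
gripper_force: 58.9
```

```bash
python3 go.py 0.5 0.3 38
```

```text
keeper now at [ 0.53  0.43 38.11] F sleeve [-0.2  0.1 -0.6]
plan w [-0.0023  0.0001 -0.0013] shift m [ 0.     -0.0001  0.0001] rows 0.0
```

Emit:
send_rows:
  steps:
    - [0,0,0,0,0,0.0003,-1]
    - [0,0,0,0,0,0.0006,-1]
    - [0,0,0,0,0,0.0006,-1]

```text
t: 9.72
ee_pos: [657.9, -125.2, 195.8]
tcp_rot: [[-0.867, 0.152, 0.474], [0.132, 0.988, -0.074], [-0.48, -0.001, -0.878]]
force: [-0.0, -0.4, -1.8]
grip_width: 0.103
gripper_force: 58.9
```

```bash
python3 go.py 0.5 0.3 38
```

```text
keeper now at [ 0.55  0.46 37.57] F sleeve [-0.8 -0.4 -1.6]
plan w [-0.0023  0.0001 -0.0012] shift m [ 0.     -0.0002 -0.0004] rows 0.0
```

Emit:
send_rows:
  steps:
    - [0,0,0,0,0,0.0003,-1]
    - [0,0,0,0,0,0.0006,-1]
    - [0,0,0,0,0,0.0006,-1]

```text
t: 10.1
ee_pos: [658.1, -125.2, 195.7]
tcp_rot: [[-0.867, 0.152, 0.474], [0.132, 0.988, -0.074], [-0.48, -0.002, -0.877]]
force: [-5.1, 1.5, 5.4]
grip_width: 0.102
gripper_force: 60.2
```

```bash
python3 go.py 0.5 0.3 38
```

```text
keeper now at [ 0.66  0.43 37.42] F sleeve [-2.1  0.7  7.3]
plan w [-0.0025  0.0004 -0.0012] shift m [ 0.0002 -0.0001 -0.0006] rows 0.0
```

Emit:
send_rows:
  steps:
    - [0,0,0,0.0005,0,0,-1]
    - [0,0,0,0.001,0,0,-1]
    - [0,0,0,0.0015,0,0,-1]
    - [0,0,0,0.0015,0,0,-1]

```text
t: 10.6
ee_pos: [657.9, -125.3, 195.7]
tcp_rot: [[-0.866, 0.151, 0.476], [0.132, 0.988, -0.074], [-0.482, -0.002, -0.876]]
force: [-0.6, 0.6, 5.2]
grip_width: 0.106
gripper_force: 59.9
```

```bash
python3 go.py 0.5 0.3 38
```

```text
keeper now at [ 0.5   0.38 37.5 ] F sleeve [1.9 0.5 4.8]
plan w [-0.0024  0.0027 -0.001 ] shift m [-0.     -0.0001 -0.0005] rows 0.0
```

Emit:
send_rows:
  steps:
    - [0,0,0,0.0015,0,-0.0005,-0.75]
    - [0,0,0,0.0015,0,-0.0005,-0.6]
    - [0,0,0,0.0015,0,-0.0005,-0.3]
    - [0,0,0,0.0015,0,-0.0005,-0.3]
    - [0,0,0,0.0015,0,-0.0005,-0.3]

```text
t: 11.22
ee_pos: [655.3, -124.8, 194.2]
tcp_rot: [[-0.868, 0.152, 0.474], [0.132, 0.988, -0.074], [-0.479, -0.001, -0.878]]
force: [0.5, 0.1, 0.2]
grip_width: 0.348
gripper_force: 0.0
```

```bash
python3 look.py w7 clip; python3 both.py w7
python3 - <<'E'
import cv2
im=cv2.imread("pics/w7.png")[80:260,220:420]; cv2.imwrite("pics/w7c.png",cv2.resize(im,None,fx=3,fy=3,interpolation=cv2.INTER_CUBIC))
E
```

```text
11.225 [ 655.34 -124.84  194.21] [0.46 0.13 0.15]
[[-0.87  0.15  0.47]
 [ 0.13  0.99 -0.07]
 [-0.48 -0.   -0.88]]
clip [315.2 197.2] 0.78 [ 625.7  -122.2   177.26]
clip [316.3 274.3] 0.54 [ 645.51 -124.65  205.5 ]
keeper kin [-2.52  0.42 37.4 ] torus [-1.04  0.01 37.56  0.06 -0.  ] 1117 y minmax mid -15.633781213015443 15.820896870482729 0.09152713461903073
collar [ 1.03  0.12 17.91]
head [-0.55  0.16  7.51]
```

View pics/w7c.png

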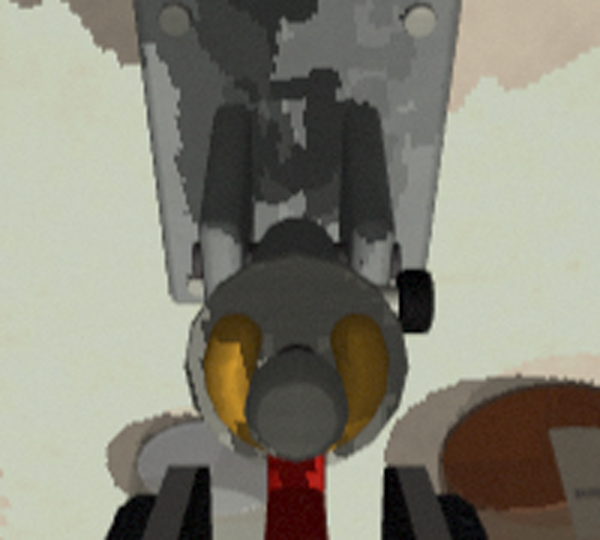

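Emit:
send_rows:
  steps:
    - [0,0,0,0,0,-0.008,-0.3]
    - [0,0,0,0,0,-0.025,-0.3]
    - [0,0,0,0,0,-0.05,-0.3]
    - [0,0,0,0,0,-0.09,-0.3]
    - [0,0,0,0,0,-0.09,-0.3]

```text
t: 11.95
ee_pos: [613.3, -118.5, 277.9]
tcp_rot: [[-0.865, 0.152, 0.479], [0.131, 0.988, -0.076], [-0.485, -0.003, -0.875]]
force: [0.1, 0.9, -0.0]
grip_width: 0.352
gripper_force: 0.0
```

Emit:
send_rows:
  steps:
    - [0,0.2,0,0.05,0,-0.02,-0.3]
    - [0,0.3,0,0.09,0,-0.03,-0.3]
    - [0,0.3,0,0.09,0,-0.03,-0.3]
    - [0,0.3,0,0.09,0,-0.03,-0.3]

```text
t: 12.45
ee_pos: [521.2, -104.2, 256.5]
tcp_rot: [[-0.968, 0.152, 0.198], [0.148, 0.988, -0.032], [-0.201, -0.001, -0.98]]
force: [0.2, 1.1, -0.7]
grip_width: 0.354
gripper_force: 0.0
```

```bash
python3 look.py w8 clip; python3 both.py w8 | tail -2;  python3 - <<'E'
from h import *
p=capture("scene"); a=cv2.resize(p["image"][175:265,345:465,::-1],(400,300),interpolation=cv2.INTER_CUBIC)
im=cv2.imread("pics/w8.png"); im=cv2.resize(im,(640,400))
o=np.zeros((400,800,3),np.uint8); o[:300,:400]=a; o[:400,400:]=im[:,120:520]; cv2.imwrite("pics/w8c.png",o)
E
```

```text
12.45 [ 521.15 -104.18  256.52] [ 0.22  1.06 -0.72]
[[-0.97  0.15  0.2 ]
 [ 0.15  0.99 -0.03]
 [-0.2  -0.   -0.98]]
clip [313.6 300.1] 0.79 [ 639.34 -128.06  163.28]
clip [318.5 289.6] 0.29 [ 630.59 -121.88  158.66]Traceback (most recent call last):
  File "both.py", line 11, in <module>
    print("keeper kin",k,"torus",r,len(B), "y minmax mid",B[:,1].min(),B[:,1].max(),np.percentile(B[:,1],[1,99]).mean())
                                                          ~~~~~~~~~~^^
    return umr_minimum(a, axis, None, out, keepdims, initial, where)
ValueError: zero-size array to reduction operation minimum which has no identity
```

View pics/w8c.png

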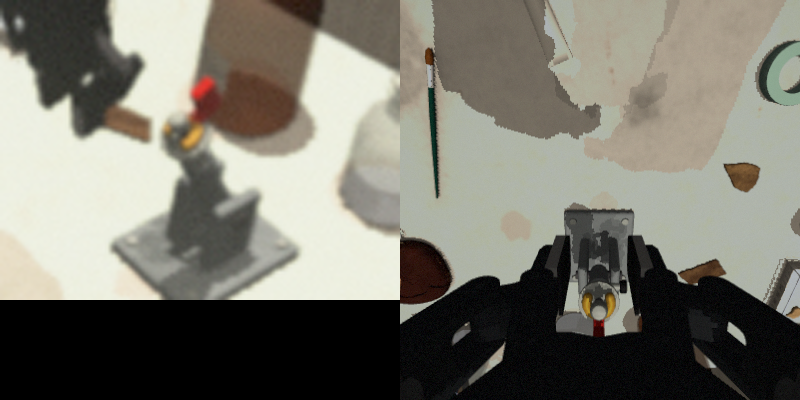

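```bash
sed 's/^k=.*/k=np.array([-1,0,37.5])/' both.py > both2.py; python3 both2.py w8 && python3 -c "
from workcell import *
print(finish_job())"
```

```text
keeper kin [-1.   0.  37.5] torus [-1.24  0.05 37.7   0.05  0.  ] 375 y minmax mid -15.402921524177048 15.594469033900351 0.10149221043928058
collar [ 0.88  0.04 17.82]
head [-0.9   0.2   7.48]
the job is handed in; nothing more can be done
None
```

The keeper is on the neck, sitting on the collar within about 0.05 rad of square by the last camera fit. I let it go, moved the gripper clear and handed the job in at about 12.5 s; contact force on the post peaked at about 8 N in the readings I took.

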